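Load the slide tray into the slide scanner

ROBOT

A 6-joint arm with a two-finger parallel gripper is mounted at the origin on a cart in front of the work surface, level with it; the furniture and walls round the work are solid. World frame = base frame: x ahead of the robot, y to its left, z up, the work surface at z = 0. Lengths are in m, angles in degrees, forces in N, time in s.
With the tool pointing down it reaches from about 0.35 to 0.875 m from the base axis. Payload 4.2 kg.
Tool frame: the origin (TCP) lies between the finger pads; the fingertips stand 8 mm ahead of it and the grasp point (between the pads) lies 11 mm behind it; x points along the fingers, y is the direction in which the jaws open and shut, and the axes are right-handed (so a half turn about x gives the same grasp; the last joint's range is limited). The gripper opens to 87 mm and grips with 3 to 60 N. Pads are 19 mm wide; open, the fingers measure 117 mm over their backs; the gripper's body (75 mm by 190 mm) begins 51 mm behind the grasp point.
Start: joints at [82.368, 22.042, 0.453, 0, -68.411, -14.817], TCP at [0.239, 0.578, 0.231] pointing down, gripper open.
Joint ranges: [-179.83, 179.83], [-69.29, 118.12], [-61.27, 80.66], [-181.25, 117.63], [-171.15, -9.14], [-177.46, 177.46]. Speed limits (degrees/s): [159.86, 159.86, 180, 180, 180, 180].

INTERFACE

Orientations are given as a 3x3 rotation matrix whose columns are the frame's x, y, z axes.
In Python, from station import r gives the robot as it stands. The module is installed in compiled form; this text tells all that it offers.
- The arm moves only by the tool move_arm, never from a script. Its argument "increments" is one flat list of numbers, 7 for each row, row after row: the turn, a rotation vector about the tool's x, y, z in degrees, then the shift along the tool's x, y, z in m, then the finger opening in m, from 0 to 0.087. A call has 1 to 12 rows; each row is the pose to reach, as a shift and turn from the pose commanded when the call began, along the tool's axes at that moment; what a row does not reach only later rows make up. A row lasts 1/12 s, in which the tool goes at most 41.7 mm and 7.16 degrees, less where a joint would pass 70% of its speed; a pose out of reach is approached as far as the arm can. A call with a gripper value outside its range is refused whole. The fingers move at their own pace and stop on an object; the grip force is fixed at half the most. Time passes only in rows, so rows that repeat a pose let the fingers close. It gives the time, the measured TCP pose, the force and the opening at its end, in the units of the state.
- r.sense(): the state, without advancing time (a new reading comes with each control period).
- r.capture(name): name is "scene" or "side" or "wrist"; returns the picture (400x640x3 uint8, red, green, blue); there is no depth.
- r.calibration(name): a dict with "fx", "fy", "cx", "cy" (pixels), "D" ([k1, k2, p1, p2, k3] as OpenCV has them; the pictures are not rectified), "rvec" (rotation vector, rad) and "tvec" (3), from world to camera coordinates, as OpenCV has them; the wrist camera has in their place "tool_from_camera" (4x4, takes a point from camera to tool coordinates, whose origin is the TCP and whose axes are the tool frame's). Camera axes: x right, y down, z forward; pixel columns grow to the right and rows downward; lengths in m; the calibration is good to about 2 mm. A picture is of the moment at which its call begins: read the wrist's pose just before it. calibration takes no time and is no camera call.
- r.finish_job(): hands the job in, once; it reports no verdict.
The state is a dict: "time_s": time; "joints": joint angles; "joint_velocities": joint speeds; "effort": joint torques, N m; "tcp_pos": TCP position; "ee_rot": TCP orientation; "wrist_force": force on the tool from outside, world axes, zero at the start; "moment": the same for the moment, N m; "gripper_width": opening from 0.0 (shut) to 1.0 (fully open).
Only numpy, scipy, OpenCV 4.12 (cv2) and the standard library are available. Lean on these libraries where they do the work, as an engineer would, in place of code of your own. Each camera call takes 0.05 s, during which the arm holds its last target.

TASK

Load the blue slide tray into the white slide scanner: slide it over the worktop into the scanner's bay, rounded corners first (the long fence will guide it), and push it on past the two spring rollers until it snaps fully home against the end stop. Leave the timer and the Petri dish where they stand, and let go of the tray at the end.

Things in the scene. Friction and masses are not known exactly. Their poses are not given: they have to be found in the camera images.
- tray_mid (a point): Centre (half-way up, 7 mm over the worktop) of the loose blue slide tray, 92 mm in x, 120 mm in y, 14 mm high, 0.15 kg, with three glass slides. Too wide for most grippers: push it with the fingertips close over the worktop. Leading end: -y, corners rounded to 10 mm. Each long side has a notch 14 mm long, 5 mm deep, 38 mm from the centre towards -y, for the rollers.
- tray_tail (a point): Middle of the tray's trailing end (+y, 60 mm from the centre), half-way up: a straight 92 mm edge to push on. Axes as the tray's.
- bay_home (a point): Point of the fixed white slide scanner, 7 mm over the worktop, where tray_mid lies when the tray is fully home, axes parallel. The tray goes in towards -y on the bare worktop, no step. End stop at y = -60 mm: face of the scanner's body (156 x 65 x 52 mm). At home the trailing end is at y = +60 mm, 30 mm clear of the rails. Lips 20 mm high reach 4 mm over the tray's edges, y = -26 to +28 mm.
- fence_mid (a point): On the scanner's far (+x) side: point of the long straight fence's inner face, 47.5 mm in x and 140 mm in y from bay_home, same axes. The fence runs from y = -62 to +240 mm of bay_home, 12 mm thick, 16 mm high. The tray starts beside it, on its near side: centre at y = +140 to +190 mm and x = -80 to -40 mm of bay_home, turned by up to 0.3 rad from straight.
- mouth_near (a point): On the scanner's near (-x) side: front end of the short near rail's inner face, at x = -47.5 mm, y = +30 mm of bay_home; from here the mouth flares outwards to y = +65 mm. Rail and flare are 16 mm high.
- clip_far (a joint): How far the sprung steel roller (12 mm diameter) in the fence side of the bay, at y = -38 mm of bay_home, is pressed out of the bay, in m: 0 = free (its tip then stands 5.5 mm into the bay) or snapped into the tray's notch, about 0.004 while it rides on the tray's side.
- clip_near (a joint): The same for the roller in the near rail. Springs of 1100 N per m, preloaded by 5.5 N each: the tray meets a resistance of about 10 N from 22 mm short of home, which fades until 12 mm short; from about 6 mm short the rollers snap in. Push on to the end stop.
- timer_mid (a point): Centre of the loose white table timer, 55 x 66 x 34 mm, a bystander left or right of the scanner.
- dish_mid (a point): Centre of the loose round Petri dish with lid, 61 mm diameter, 15 mm high, a bystander left or right of the scanner.

How it is judged:
By the outcome, as a careful person would: the job done as asked, in the order asked, and still so for the second after the job is handed in, with the robot touching nothing.
It also fails if it takes over 42 s, if anything falls off the work surface, if the arm or the gripper's body presses on something with over 40 N, if the wrist force passes 120 N, or if a joint passes its speed limit or range.

## Working session

There is one attempt and no reset: what is moved stays moved. The work goes in short steps, Python scripts to look and compute and a tool call to move; the robot and the scene stay as the last step left them, time stands still between calls to the robot, and variables do not carry over. Pictures are saved under pics/ and viewed, and the job is handed in when it is done.

Besides the shell and the picture viewer there is one more tool, called after "Call:" as name(argument=value, ...) on one line, values as JSON. move_arm: Moves the arm, as the interface text tells. Its arguments: {"type":"object","properties":{"increments":{"type":"array","items":{"type":"number"}}},"required":["increments"]}

```bash
mkdir -p pics
python3 - <<'E'
from station import r
import cv2
s=r.sense(); print(s['time_s'],s['tcp_pos'],s['ee_rot'],s['gripper_width'])
for n in ['scene','side']:
    cv2.imwrite(f'pics/{n}0.png',r.capture(n)[:,:,::-1]); print(n,r.calibration(n))
print(r.calibration('wrist'))
E
```

```text
0.0 [0.23839713 0.57711007 0.2294525 ] [[-7.38437487e-04 -3.82005029e-01 -9.24159949e-01]
 [-2.07392841e-03 -9.24157629e-01  3.82005727e-01]
 [-9.99997577e-01  2.19872892e-03 -1.09818445e-04]] 1.0048702032939283
scene {'fx': 447.3295724984523, 'fy': 447.3295724984523, 'cx': 313.50931777236025, 'cy': 199.2396046580938, 'D': array([0.03470015, 0.        , 0.        , 0.        , 0.        ]), 'rvec': array([ 2.33551313, -0.66507844,  0.25488516]), 'tvec': array([-0.48057292,  0.26244477,  1.14920093])}
side {'fx': 393.8550594247182, 'fy': 393.8550594247182, 'cx': 325.9255971353161, 'cy': 200.24311774622544, 'D': array([-0.03029629,  0.        ,  0.        ,  0.        ,  0.        ]), 'rvec': array([ 0.11346757, -2.72983681,  1.50535434]), 'tvec': array([0.55154517, 0.07090028, 1.02651465])}
{'fx': 359.03877594437546, 'fy': 359.03877594437546, 'cx': 321.3339167734504, 'cy': 196.64334665669577, 'D': array([-0.04693251,  0.        ,  0.        ,  0.        ,  0.        ]), 'tool_from_camera': array([[-1.30832429e-03, -2.71266748e-01,  9.62503319e-01,
        -1.54730286e-01],
       [ 9.99998704e-01,  5.47709772e-04,  1.51365508e-03,
        -1.95017992e-04],
       [-9.37776766e-04,  9.62504053e-01,  2.71265680e-01,
        -7.26953887e-02],
       [ 0.00000000e+00,  0.00000000e+00,  0.00000000e+00,
         1.00000000e+00]])}
```

View pics/scene0.png

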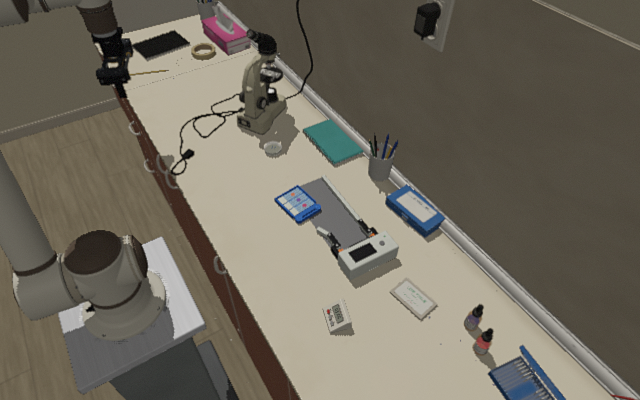

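View pics/side0.png

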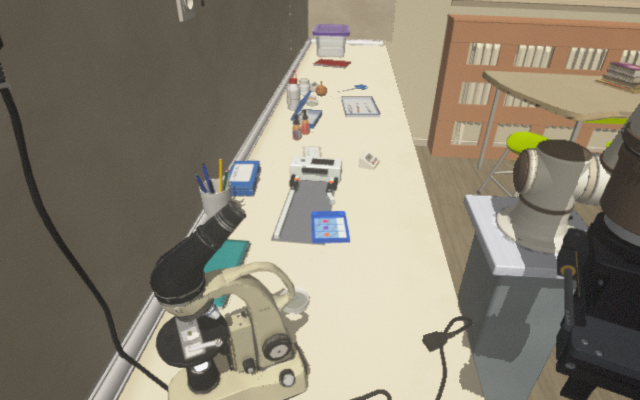

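The scene view shows the blue tray at about (298,203), the scanner body at (368,252) with its fence running up to (325,180), the timer at (338,317) and the dish at (273,147). Next I'll crop and enlarge both views to measure them.

```bash
cat > h.py <<'E'
import cv2,numpy as np
from station import r
def ray(n,uv,z,s=None):
    c=r.calibration(n); K=np.array([[c['fx'],0,c['cx']],[0,c['fy'],c['cy']],[0,0,1]])
    p=cv2.undistortPoints(np.array(uv,float).reshape(-1,1,2),K,c['D']).reshape(-1,2)
    d=np.c_[p,np.ones(len(p))]
    if n=='wrist':
        T=np.eye(4);T[:3,:3]=s['ee_rot'];T[:3,3]=s['tcp_pos'];M=T@c['tool_from_camera'];R=M[:3,:3];o=M[:3,3]
    else:
        Rw=cv2.Rodrigues(c['rvec'])[0];R=Rw.T;o=-Rw.T@c['tvec']
    w=d@R.T
    return o+w*((z-o[2])/w[:,2])[:,None]
def blue(im):
    h=cv2.cvtColor(im,cv2.COLOR_RGB2HSV);return cv2.inRange(h,(100,150,60),(125,255,255))
E
python3 - <<'E'
from h import *
for n,(x,y,w,h) in {'scene':(250,165,180,135),'side':(250,140,140,105)}.items():
    im=cv2.imread(f'pics/{n}0.png'); f=800//w if n=='side' else 800/w
    cv2.imwrite(f'pics/{n}0c.png',cv2.resize(im[y:y+h,x:x+w],None,fx=800/w if 800/w*h<=600 else 600/h,fy=800/w if 800/w*h<=600 else 600/h,interpolation=cv2.INTER_CUBIC))
    m=blue(im[:,:,::-1].copy()); 
    cs,_=cv2.findContours(m,cv2.RETR_EXTERNAL,cv2.CHAIN_APPROX_NONE)
    for c in cs:
        if cv2.contourArea(c)>200: 
            b=cv2.boxPoints(cv2.minAreaRect(c)); a=cv2.approxPolyDP(cv2.convexHull(c),3,True).reshape(-1,2)
            print(n,cv2.contourArea(c),a.tolist()); print(ray(n,a,.014).round(3).tolist())
E
```

```text
scene 889.5 [[296, 186], [320, 206], [300, 222], [275, 200]]
[[0.57, 0.112, 0.014], [0.59, 0.002, 0.014], [0.507, -0.019, 0.014], [0.486, 0.095, 0.014]]
scene 364.0 [[406, 185], [443, 217], [423, 235], [388, 205], [387, 197]]
[[0.866, -0.066, 0.014], [0.874, -0.225, 0.014], [0.78, -0.244, 0.014], [0.766, -0.103, 0.014], [0.784, -0.075, 0.014]]
```

View pics/scene0c.png

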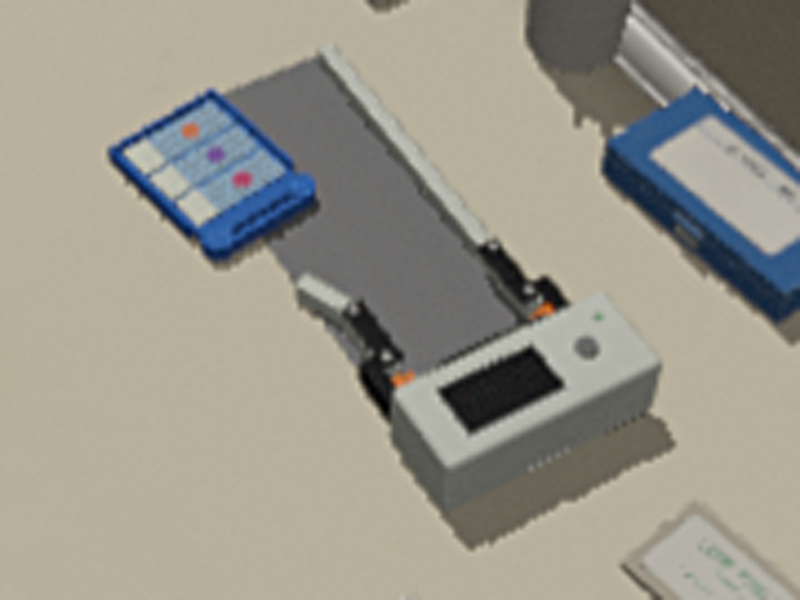

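View pics/side0c.png

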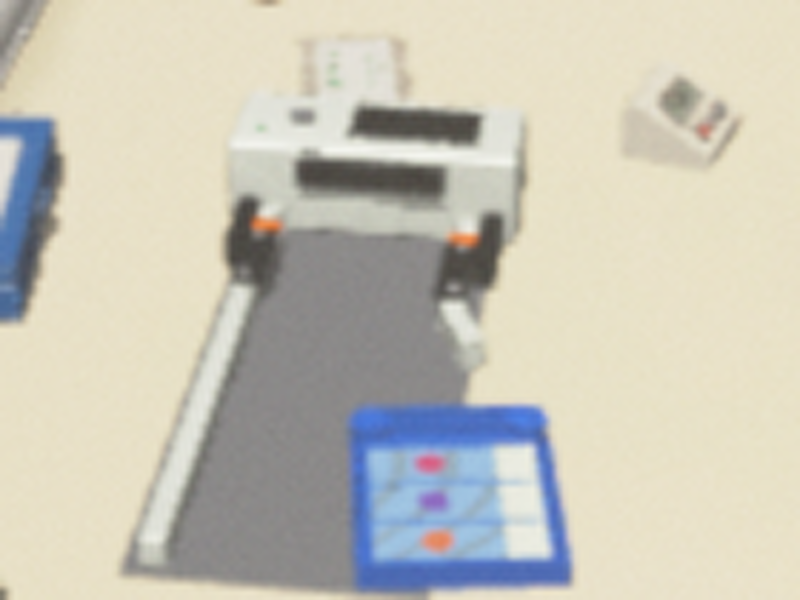

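Run:
```python
from h import *
def S(p): return np.array(p)/4.4444+[250,165]
def D(p): return np.array(p)/5.714+[250,140]
print('fence scene',ray('scene',S([[320,52],[335,42],[480,248],[495,240]]),.016).round(3))
print('fence side',ray('side',D([[140,543],[165,545],[232,285],[250,290]]),.016).round(3))
print('body scene top',ray('scene',S([[393,390],[600,295],[660,362],[452,465]]),.052).round(3))
print('body side top',ray('side',D([[230,150],[520,158],[245,97],[522,108]]),.052).round(3))
print('flare',ray('scene',S([[298,285]]),.016).round(3), ray('side',D([[480,350]]),.016).round(3))
print('tray side',ray('side',D([[350,410],[545,410],[570,580],[358,585]]),.014).round(3))
print('timer',ray('scene',[[338,317]],.03),'dish',ray('scene',[[273,148]],.01))
```

```text
fence scene [[ 0.66   0.102  0.016]
 [ 0.675  0.104  0.016]
 [ 0.652 -0.106  0.016]
 [ 0.665 -0.106  0.016]]
fence side [[ 0.67   0.118  0.016]
 [ 0.659  0.118  0.016]
 [ 0.663 -0.098  0.016]
 [ 0.653 -0.094  0.016]]
body scene top [[ 0.525 -0.19   0.052]
 [ 0.675 -0.198  0.052]
 [ 0.674 -0.258  0.052]
 [ 0.525 -0.252  0.052]]
body side top [[ 0.675 -0.176  0.052]
 [ 0.522 -0.183  0.052]
 [ 0.676 -0.239  0.052]
 [ 0.524 -0.242  0.052]]
flare [[ 0.534 -0.069  0.016]] [[ 0.535 -0.049  0.016]]
tray side [[ 0.592  0.005  0.014]
 [ 0.502 -0.003  0.014]
 [ 0.487  0.123  0.014]
 [ 0.575  0.135  0.014]]
timer [[ 0.42842132 -0.33376885  0.03      ]] dish [[0.59542363 0.31040434 0.01      ]]
```

Run:
```python
from h import *
print('microscope base corners',ray('scene',[[238,127],[262,135],[287,103]],.0).round(3))
print('top, at several z', [ray('scene',[[260,40]],z).round(2).tolist() for z in (.2,.3,.35)])
print('top side', [ray('side',[[150,285],[240,210]],z).round(2).tolist() for z in (.2,.25,.3,.35)])
```

```text
microscope base corners [[0.547 0.487 0.   ]
 [0.6   0.402 0.   ]
 [0.768 0.519 0.   ]]
top, at several z [[[0.74, 0.66, 0.2]], [[0.67, 0.49, 0.3]], [[0.63, 0.4, 0.35]]]
top side [[[0.77, 0.49, 0.2], [0.69, 0.29, 0.2]], [[0.74, 0.53, 0.25], [0.67, 0.36, 0.25]], [[0.7, 0.58, 0.3], [0.64, 0.43, 0.3]], [[0.67, 0.63, 0.35], [0.62, 0.51, 0.35]]]
```

Call:
move_arm(increments=[5.8,0,0,-0.01,0.0236,-0.0215,0.087,11.6,0,0,-0.02,0.0472,-0.043,0.087,17.4,0,0,-0.03,0.0708,-0.0645,0.087,23.2,0,0,-0.04,0.0944,-0.086,0.07,29,0,0,-0.05,0.118,-0.1075,0.06,34.8,0,0,-0.06,0.1416,-0.129,0.05,40.6,0,0,-0.07,0.1652,-0.1505,0.05,46.4,0,0,-0.08,0.1888,-0.172,0.05,52.2,0,0,-0.09,0.2124,-0.1935,0.05,58,0,0,-0.1,0.236,-0.215,0.05,63.8,0,0,-0.11,0.2596,-0.2365,0.05,69.6,0,0,-0.12,0.283,-0.258,0.05])

```text
time_s: 1.1
tcp_pos: [0.3689, 0.2158, 0.3508]
ee_rot: [[-0.0, -0.999, 0.04], [-0.0, 0.04, 0.999], [-1.0, 0.0, -0.0]]
wrist_force: [1.2, 0.2, 0.9]
gripper_width: 0.581
```

Call:
move_arm(increments=[0,0,0,0,-0.02,-0.028,0.05,0,0,0,0,-0.04,-0.056,0.05,0,0,0,0,-0.062,-0.085,0.05,0,0,0,0,-0.084,-0.115,0.05,0,0,0,0,-0.106,-0.145,0.05,0,0,0,0,-0.128,-0.175,0.05,0,0,0,0,-0.15,-0.205,0.05,0,0,0,0,-0.17,-0.235,0.05,0,0,0,0,-0.19,-0.262,0.05,0,0,0,0,-0.19,-0.262,0.05,0,0,0,0,-0.19,-0.262,0.05])

```text
time_s: 2.02
tcp_pos: [0.5497, -0.0524, 0.3491]
ee_rot: [[-0.003, -0.999, 0.039], [-0.0, 0.039, 0.999], [-1.0, 0.003, -0.0]]
wrist_force: [-1.1, 1.3, -1.1]
gripper_width: 0.575
```

Run:
```python
from h import *
import pickle
s=r.sense(); im=r.capture('wrist'); pickle.dump((s,im),open('w1.pkl','wb'))
print(s['time_s'],s['tcp_pos'],s['ee_rot'].round(4))
cv2.imwrite('pics/w1.png',im[:,:,::-1])
```

```text
2.0167 [ 0.54974807 -0.05243048  0.34905691] [[-2.900e-03 -9.992e-01  3.900e-02]
 [-1.000e-04  3.900e-02  9.992e-01]
 [-1.000e+00  2.900e-03 -2.000e-04]]
```

View pics/w1.png

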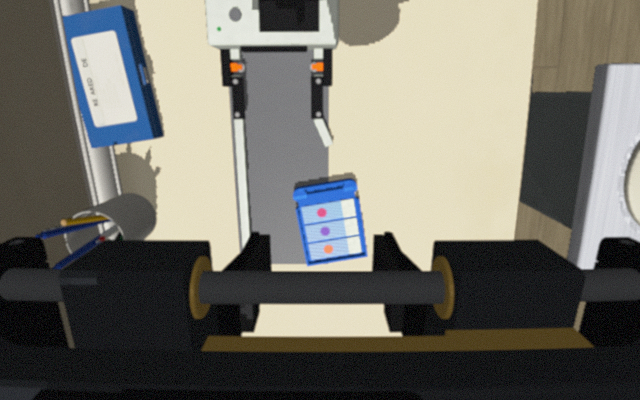

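The wrist view shows the tray at about (330,222), the fence's inner edge from (245,115) to (250,235), the body front at row ~48, and the near flare at (322,130). The fingers hide only the lower part.

Run:
```python
from h import *
import pickle
s,im=pickle.load(open('w1.pkl','rb'))
m=blue(im); m[:,:250]=0
cs,_=cv2.findContours(m,cv2.RETR_EXTERNAL,cv2.CHAIN_APPROX_NONE)
c=max(cs,key=cv2.contourArea); h=cv2.convexHull(c).reshape(-1,2)
w=ray('wrist',h,.014,s)[:,:2]
(cx,cy),(a,b),ang=cv2.minAreaRect((w*1000).astype(np.float32)); print('tray',cx,cy,a,b,ang); print(cv2.boxPoints(((cx,cy),(a,b),ang)))
print(cv2.approxPolyDP(cv2.convexHull(c),3,True).reshape(-1,2).tolist())
# mat (gray) / fence boundary: per row print gradient
g=cv2.cvtColor(im,cv2.COLOR_RGB2GRAY)
for v in (130,170,210,230): print(v,g[v,228:258].tolist())
for u in (265,280,295): print(u,g[38:60,u].tolist())
print(g[112,300:345].tolist()); print(g[75,222:250].tolist(),g[75,300:340].tolist())
cv2.imwrite('pics/w1c.png',cv2.resize(im[0:280,180:390],None,fx=2.14,fy=2.14,interpolation=cv2.INTER_CUBIC)[:,:,::-1])
```

```text
tray 538.4397583007812 50.80400085449219 89.87832641601562 121.16357421875 7.693548202514648
[[485.79477   104.824234 ]
 [502.01547   -15.248657 ]
 [591.0847     -3.2162323]
 [574.864     116.85666  ]]
[[353, 180], [365, 255], [308, 264], [293, 196], [295, 189]]
130 [220, 225, 214, 179, 144, 128, 157, 202, 224, 226, 224, 221, 225, 225, 204, 150, 95, 91, 110, 122, 129, 122, 131, 125, 127, 125, 127, 128, 125, 128]
170 [221, 223, 222, 223, 225, 210, 164, 132, 139, 183, 221, 228, 228, 228, 227, 232, 230, 185, 121, 96, 118, 130, 126, 123, 129, 129, 129, 124, 128, 131]
210 [224, 223, 221, 221, 223, 222, 223, 220, 198, 153, 131, 155, 212, 230, 228, 230, 230, 234, 233, 207, 141, 83, 90, 119, 130, 131, 134, 131, 129, 133]
230 [222, 221, 223, 222, 221, 222, 220, 221, 224, 214, 170, 142, 145, 193, 225, 232, 232, 233, 235, 237, 218, 153, 92, 85, 101, 125, 128, 120, 131, 127]
265 [228, 226, 226, 228, 224, 223, 198, 142, 80, 33, 19, 31, 29, 53, 97, 118, 126, 126, 130, 129, 132, 125]
280 [229, 229, 230, 229, 229, 216, 189, 138, 72, 37, 27, 24, 36, 58, 98, 125, 128, 129, 127, 130, 127, 123]
295 [227, 230, 228, 229, 226, 210, 176, 126, 69, 32, 25, 30, 29, 65, 102, 122, 131, 122, 126, 124, 126, 126]
[127, 126, 128, 127, 124, 125, 128, 125, 129, 128, 110, 71, 42, 34, 29, 58, 89, 126, 135, 131, 99, 56, 57, 89, 119, 128, 124, 136, 169, 211, 225, 221, 222, 222, 222, 221, 221, 220, 221, 222, 223, 222, 221, 220, 221]
[93, 35, 30, 31, 31, 30, 20, 24, 35, 54, 74, 83, 97, 93, 98, 100, 93, 89, 82, 76, 71, 64, 65, 78, 106, 124, 123, 126] [127, 128, 122, 125, 126, 125, 127, 124, 129, 124, 115, 84, 65, 74, 99, 113, 125, 119, 117, 115, 115, 119, 103, 67, 40, 30, 37, 37, 37, 29, 37, 81, 152, 212, 228, 219, 223, 222, 221, 219]
```

View pics/w1c.png

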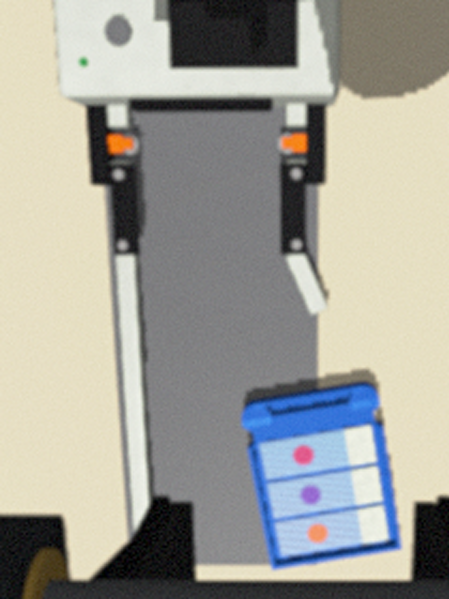

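Run:
```python
from h import *
import pickle
s,im=pickle.load(open('w1.pkl','rb'))
f=ray('wrist',[[242.6,130],[245.2,170],[247.8,210],[249.1,230]],.016,s)[:,:2]; print(f.round(4))
p=np.polyfit(f[:,1],f[:,0],1); print('slope deg',np.degrees(np.arctan(p[0])),p)
print('body top',ray('wrist',[[265,45],[280,44.9],[295,44.7]],.052,s).round(4))
print('body bot',ray('wrist',[[265,51.6],[280,51.6],[295,51.4]],.0,s).round(4))
print('near rail lip edge',ray('wrist',[[310.8,112]],.02,s).round(4),'far lip', ray('wrist',[[245.5,75]],.02,s).round(4))
# scanner sides body top corners
print('body corners',ray('wrist',[[180+62/2.14,95/2.14],[180+330/2.14,95/2.14]],.052,s).round(4))
print('flare tip',ray('wrist',[[180+322/2.14,308/2.14],[180+311/2.14,313/2.14]],.016,s).round(4))
```

```text
[[ 0.6517 -0.0864]
 [ 0.6532 -0.0316]
 [ 0.655   0.0264]
 [ 0.656   0.0569]]
slope deg 1.7406458294672704 [0.03038935 0.65425679]
body top [[ 0.6084 -0.1873  0.052 ]
 [ 0.5907 -0.1867  0.052 ]
 [ 0.5731 -0.1861  0.052 ]]
body bot [[ 0.6162 -0.1862  0.    ]
 [ 0.5964 -0.1853  0.    ]
 [ 0.5766 -0.1848  0.    ]]
near rail lip edge [[ 0.5588 -0.1065  0.02  ]] far lip [[ 0.6406 -0.1565  0.02  ]]
body corners [[ 0.6746 -0.1911  0.052 ]
 [ 0.5269 -0.1847  0.052 ]]
flare tip [[ 0.5342 -0.063   0.016 ]
 [ 0.5413 -0.0601  0.016 ]]
```

Call:
move_arm(increments=[6.67,0,0,0.0225,0.0075,0.0079,0.045,13.33,0,0,0.045,0.015,0.0158,0.045,20,0,0,0.0675,0.0225,0.0237,0.045,26.67,0,0,0.09,0.03,0.0316,0.045,33.33,0,0,0.1125,0.0375,0.0395,0.045,40,0,0,0.135,0.045,0.0474,0.045,46.67,0,0,0.158,0.0525,0.0553,0.045,53.33,0,0,0.18,0.06,0.0632,0.045,60,0,0,0.203,0.0675,0.0711,0.045,66.67,0,0,0.225,0.075,0.079,0.045,73.33,0,0,0.248,0.0825,0.0869,0.045,80,0,0,0.271,0.09,0.0946,0.045])

```text
time_s: 3.07
tcp_pos: [0.462, 0.0482, 0.0794]
ee_rot: [[0.002, -0.135, 0.991], [0.001, 0.991, 0.135], [-1.0, 0.001, 0.002]]
wrist_force: [-0.2, -0.5, 0.0]
gripper_width: 0.516
```

Run:
```python
from h import *
s=r.sense(); print(s['time_s'],s['tcp_pos'],s['ee_rot'].round(4),s['joints'],s['gripper_width'],s['wrist_force'])
```

```text
3.0667 [0.46204331 0.04818951 0.07943083] [[ 1.600e-03 -1.349e-01  9.909e-01]
 [ 9.000e-04  9.909e-01  1.349e-01]
 [-1.000e+00  6.000e-04  1.700e-03]] [ 2.60714220e+01  1.69333168e+01 -3.30638680e+01 -6.61691959e-03
 -3.98979328e+01 -1.08311236e+02] 0.5161094011469174 [-0.24537094 -0.45507674  0.0470083 ]
```

Call:
move_arm(increments=[0,0,0,0.02,0,0,0.045,0,0,0,0.04,0,0,0.045,0,0,0,0.055,0,0,0.045,0,0,0,0.0675,0,0,0.045,0,0,0,0.0675,0,0.012,0.045,0,0,0,0.0675,-0.001,0.02,0.045,1,0,0,0.0675,-0.001,0.026,0.045,2,0,0,0.0675,-0.002,0.032,0.045,3,0,0,0.0675,-0.002,0.038,0.045,4,0,0,0.0675,-0.003,0.044,0.045,5,0,0,0.0675,-0.003,0.05,0.045,6,0,0,0.0675,-0.003,0.056,0.045])

```text
time_s: 4.07
tcp_pos: [0.5193, 0.0514, 0.0123]
ee_rot: [[-0.0, -0.032, 0.999], [0.0, 0.999, 0.032], [-1.0, 0.0, -0.0]]
wrist_force: [-0.8, -0.6, 0.9]
gripper_width: 0.512
```

Run:
```python
from h import *
s=r.sense(); print(s['time_s'],s['tcp_pos'],s['ee_rot'].round(4),s['gripper_width'],s['wrist_force'])
for n in ['wrist','scene']:
    im=r.capture(n); 
    if n=='scene': im=cv2.resize(im[165:300,250:430],None,fx=4.444,fy=4.444,interpolation=cv2.INTER_CUBIC)
    cv2.imwrite(f'pics/{n}2.png',im[:,:,::-1])
```

```text
4.0667 [0.51925328 0.05138413 0.01229221] [[-0.     -0.032   0.9995]
 [ 0.      0.9995  0.032 ]
 [-1.      0.     -0.    ]] 0.5118247735239131 [-0.80097333 -0.62388573  0.8820682 ]
```

View pics/wrist2.png

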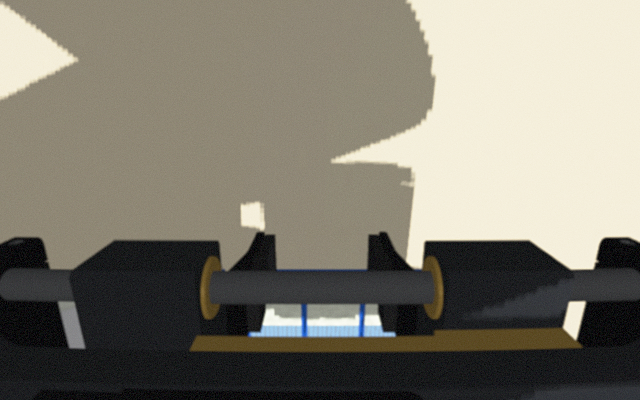

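View pics/scene2.png

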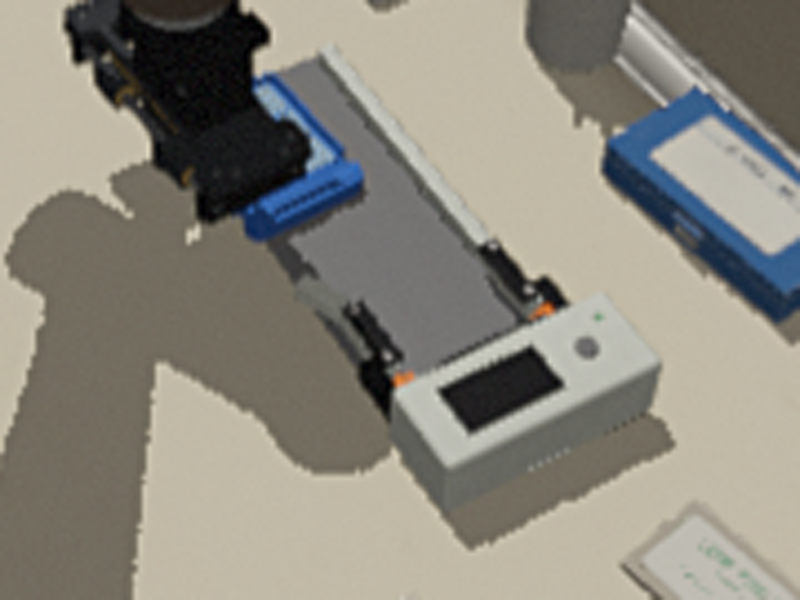

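The tray is following the fingers and has swung nearly parallel to the fence. The gap to the fence is still about 35 mm, so I'll keep pushing.

Call:
move_arm(increments=[0.6,0,0,0,0,0.006,0.045,1.2,0,0,0,0,0.012,0.045,1.8,0,0,0,0,0.018,0.045,2.4,0,0,0,0,0.023,0.045,3,0,0,0,0,0.027,0.045,3.6,0,0,0,0,0.03,0.045,3.6,0,0,0,0,0.032,0.045,3.6,0,0,0,0,0.0335,0.045,3.6,0,0,0,0,0.0335,0.045])

```text
time_s: 4.92
tcp_pos: [0.5526, 0.0526, 0.012]
ee_rot: [[0.0, 0.029, 1.0], [0.0, 1.0, -0.029], [-1.0, 0.0, 0.0]]
wrist_force: [-0.2, -0.2, -0.2]
gripper_width: 0.517
```

Run:
```python
from h import *
s=r.sense(); print(s['time_s'],s['tcp_pos'],s['ee_rot'].round(4),s['wrist_force'])
im=r.capture('side'); im=cv2.resize(im[140:245,250:390],None,fx=5.714,fy=5.714,interpolation=cv2.INTER_CUBIC)
cv2.imwrite(f'pics/side3.png',im[:,:,::-1])
im=r.capture('scene'); im=cv2.resize(im[165:300,250:430],None,fx=4.444,fy=4.444,interpolation=cv2.INTER_CUBIC)
cv2.imwrite(f'pics/scene3.png',im[:,:,::-1])
```

```text
4.9167 [0.55264364 0.05261923 0.01204259] [[ 4.000e-04  2.880e-02  9.996e-01]
 [ 1.000e-04  9.996e-01 -2.880e-02]
 [-1.000e+00  1.000e-04  4.000e-04]] [-0.16421711 -0.23390558 -0.18543527]
```

View pics/side3.png

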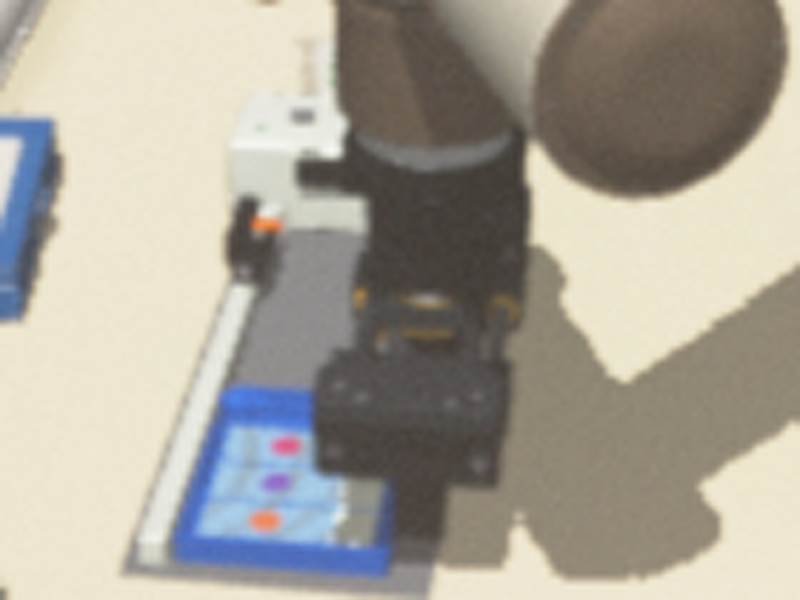

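View pics/scene3.png

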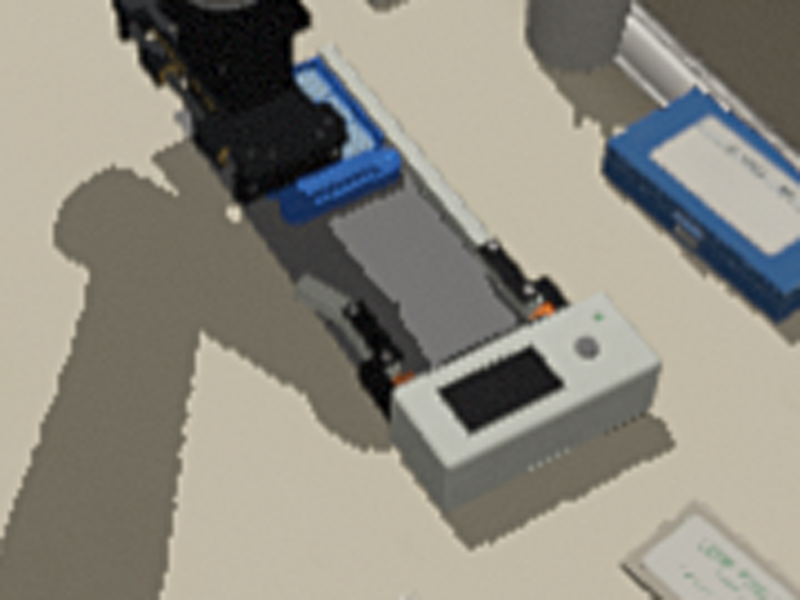

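The tray is parallel to the fence with a few mm of gap. I'll push gently in 1 mm rows and watch the force.

Call:
move_arm(increments=[0,0,0,0,0,0.001,0.045,0,0,0,0,0,0.002,0.045,0,0,0,0,0,0.003,0.045,0,0,0,0,0,0.003,0.045])

```text
time_s: 5.35
tcp_pos: [0.5547, 0.0524, 0.012]
ee_rot: [[-0.001, 0.029, 1.0], [-0.0, 1.0, -0.029], [-1.0, -0.0, -0.001]]
wrist_force: [-2.8, 0.8, 2.3]
gripper_width: 0.517
```

Call:
move_arm(increments=[0,0,0,0,0,0.001,0.045,0,0,0,0,0,0.002,0.045,0,0,0,0,0,0.002,0.045])

```text
time_s: 5.6
tcp_pos: [0.5548, 0.0521, 0.0116]
ee_rot: [[-0.005, 0.029, 1.0], [-0.001, 1.0, -0.029], [-1.0, -0.001, -0.005]]
wrist_force: [-7.1, 2.3, 4.2]
gripper_width: 0.518
```

The tray reached the fence where expected, with the force building to 7 N. I'll back off, lift, and turn to get behind the tail.

Call:
move_arm(increments=[0,0,0,0,0,-0.015,0.045,0,0,0,0,0,-0.035,0.045,0,0,0,-0.03,0,-0.035,0.045,-6,0,0,-0.06,0,-0.03,0.045,-13,0,0,-0.09,0.01,-0.02,0.045,-20,0,0,-0.12,0.02,-0.01,0.045,-27,0,0,-0.15,0.03,0,0.045,-34,0,0,-0.17,0.045,0.015,0.045,-41,0,0,-0.19,0.06,0.03,0.045,-48,0,0,-0.19,0.075,0.04,0.045,-55,0,0,-0.19,0.085,0.05,0.045,-62,0,0,-0.19,0.0935,0.055,0.045])

```text
time_s: 6.6
tcp_pos: [0.617, 0.1455, 0.2026]
ee_rot: [[0.003, -0.872, 0.489], [0.001, 0.489, 0.872], [-1.0, -0.002, 0.003]]
wrist_force: [0.4, -0.7, 0.4]
gripper_width: 0.514
```

Call:
move_arm(increments=[-7,0,0,0,0,0,0.045,-14,0,0,0,0,0,0.045,-21,0,0,0,0,0,0.045,-28,0,0,0,0,0,0.045,-28,0,0,0,0,0,0.045])

```text
time_s: 7.02
tcp_pos: [0.6157, 0.1446, 0.2022]
ee_rot: [[0.002, -1.0, 0.027], [0.0, 0.027, 1.0], [-1.0, -0.002, 0.0]]
wrist_force: [-0.3, 0.1, 0.7]
gripper_width: 0.514
```

Run:
```python
from h import *
import pickle
s=r.sense(); im=r.capture('wrist'); pickle.dump((s,im),open('w4.pkl','wb'))
print(s['time_s'],s['tcp_pos'],s['ee_rot'].round(4),s['joints'])
cv2.imwrite('pics/w4.png',im[:,:,::-1])
m=blue(im); m[:,:200]=0
cs,_=cv2.findContours(m,cv2.RETR_EXTERNAL,cv2.CHAIN_APPROX_NONE)
c=max(cs,key=cv2.contourArea); h=cv2.convexHull(c).reshape(-1,2)
print(cv2.approxPolyDP(cv2.convexHull(c),4,True).reshape(-1,2).tolist())
w=ray('wrist',h,.014,s)[:,:2]
(cx,cy),(a,b),ang=cv2.minAreaRect((w*1000).astype(np.float32)); print('tray',cx,cy,a,b,ang); print(cv2.boxPoints(((cx,cy),(a,b),ang)))
```

```text
7.0167 [0.61574151 0.14455976 0.20217227] [[ 1.800e-03 -9.996e-01  2.660e-02]
 [ 4.000e-04  2.660e-02  9.996e-01]
 [-1.000e+00 -1.700e-03  5.000e-04]] [ 2.78588532e+01  2.38455866e+01 -9.22816367e-01  2.69706689e-02
 -6.51305168e+01 -2.93919419e+01]
[[373, 0], [371, 134], [276, 134], [275, 0]]
tray 609.8623046875 47.60420227050781 116.54822540283203 91.61434936523438 88.38861846923828
[[562.4346    -9.358757]
 [654.0127   -11.934975]
 [657.29004  104.56716 ]
 [565.7119   107.14338 ]]
```

View pics/w4.png

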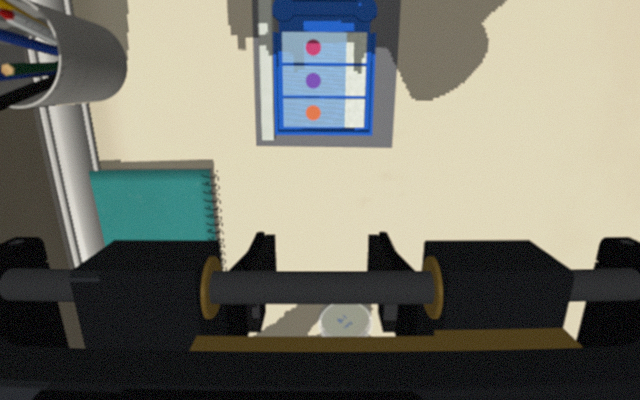

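The tray lies flush against the fence: tail edge at about (371..276,134), centre at bay x +1.5 mm, y +172 mm, with the sides parallel. Next I'll descend behind the tail and start pushing.

Call:
move_arm(increments=[0,0,0,0.03,0.001,0,0.045,0,0,0,0.06,0.002,0,0.045,0,0,0,0.09,0.003,0,0.045,0,0,0,0.12,0.003,0,0.045,0,0,0,0.15,0.003,0,0.045,0,0,0,0.175,0.003,0,0.045,0,0,0,0.19,0.003,0,0.045,0,0,0,0.19,0.003,-0.01,0.045,0,0,0,0.19,0.003,-0.02,0.045,0,0,0,0.19,0.003,-0.027,0.045,0,0,0,0.19,0.003,-0.032,0.045,0,0,0,0.19,0.003,-0.038,0.045])

```text
time_s: 8.07
tcp_pos: [0.6111, 0.106, 0.0125]
ee_rot: [[0.001, -1.0, 0.03], [0.001, 0.03, 1.0], [-1.0, -0.001, 0.001]]
wrist_force: [-0.1, 0.8, -0.7]
gripper_width: 0.515
```

Call:
move_arm(increments=[0,0,0,0,0,-0.006,0.045,0,0,0,0,0,-0.012,0.045,0,0,0,0,0,-0.018,0.045,0,0,0,0,0,-0.024,0.045,0,0,0,0,0,-0.03,0.045,0,0,0,0,0,-0.036,0.045,0,0,0,0,0,-0.042,0.045,0,0,0,0,0,-0.048,0.045,0,0,0,0,0,-0.054,0.045,0,0,0,0,0,-0.06,0.045,0,0,0,0,0,-0.064,0.045,0,0,0,0,0,-0.064,0.045])

```text
time_s: 9.07
tcp_pos: [0.6089, 0.0413, 0.0119]
ee_rot: [[-0.0, -1.0, 0.03], [-0.0, 0.03, 1.0], [-1.0, 0.0, -0.0]]
wrist_force: [-0.5, -0.2, 0.5]
gripper_width: 0.518
```

Run:
```python
from h import *
import pickle
s=r.sense(); im=r.capture('wrist'); pickle.dump((s,im),open('w5.pkl','wb'))
print(s['time_s'],s['tcp_pos'],s['ee_rot'].round(4),s['wrist_force'])
cv2.imwrite('pics/w5.png',im[:,:,::-1])
im=r.capture('scene'); im=cv2.resize(im[165:300,250:430],None,fx=4.444,fy=4.444,interpolation=cv2.INTER_CUBIC)
cv2.imwrite(f'pics/scene5.png',im[:,:,::-1])
```

```text
9.0667 [0.60891477 0.04133982 0.01194897] [[-4.000e-04 -9.996e-01  2.950e-02]
 [-4.000e-04  2.950e-02  9.996e-01]
 [-1.000e+00  4.000e-04 -4.000e-04]] [-0.49827509 -0.19069372  0.48911139]
```

View pics/w5.png

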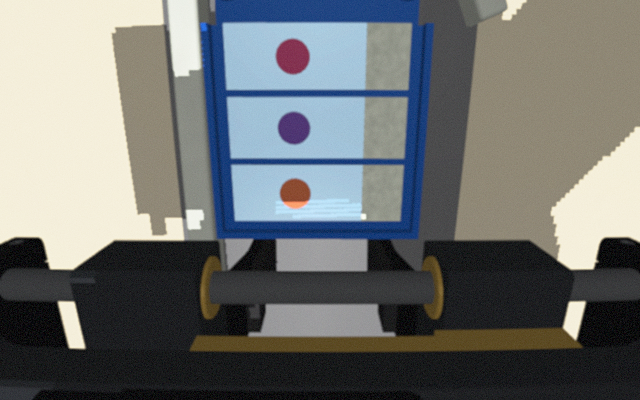

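View pics/scene5.png

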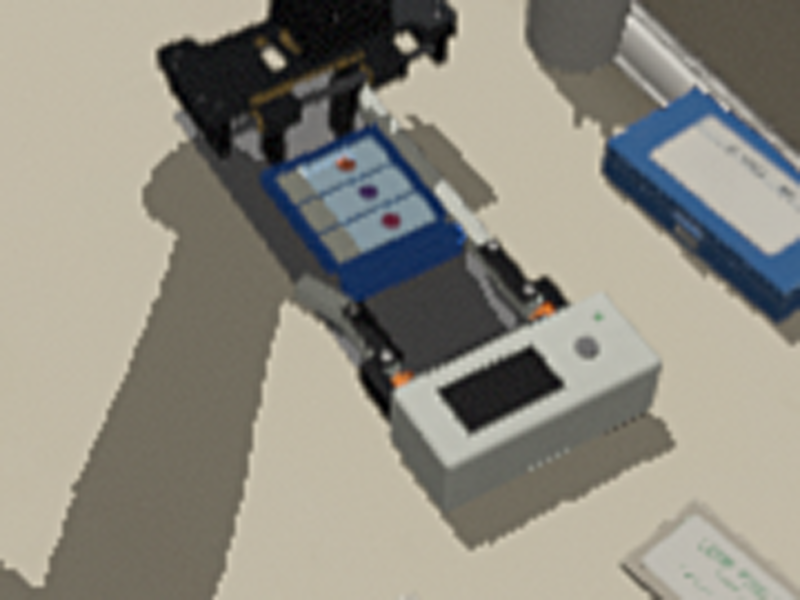

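The tray is tracking straight between the fence and the flare mouth, with about 98 mm left. I'll push on to the rollers.

Call:
move_arm(increments=[0,0,0,0,0,-0.006,0.045,0,0,0,0,0,-0.012,0.045,0,0,0,0,0,-0.018,0.045,0,0,0,0,0,-0.024,0.045,0,0,0,0,0,-0.03,0.045,0,0,0,0,0,-0.036,0.045])

```text
time_s: 9.67
tcp_pos: [0.6078, 0.0057, 0.0119]
ee_rot: [[-0.0, -1.0, 0.029], [-0.0, 0.029, 1.0], [-1.0, 0.0, -0.0]]
wrist_force: [-0.2, 1.9, -0.8]
gripper_width: 0.52
```

Call:
move_arm(increments=[0,0,0,0,0,-0.006,0.045,0,0,0,0,0,-0.012,0.045,0,0,0,0,0,-0.018,0.045,0,0,0,0,0,-0.024,0.045,0,0,0,0,0,-0.03,0.045,0,0,0,0,0,-0.034,0.045,0,0,0,0,0,-0.034,0.045])

```text
time_s: 10.25
tcp_pos: [0.6071, -0.0285, 0.0121]
ee_rot: [[0.0, -1.0, 0.03], [-0.0, 0.03, 1.0], [-1.0, -0.0, -0.0]]
wrist_force: [-0.0, 0.4, 0.3]
gripper_width: 0.515
```

Run:
```python
from h import *
s=r.sense(); im=r.capture('wrist')
print(s['time_s'],s['tcp_pos'],s['wrist_force'])
cv2.imwrite('pics/w6.png',im[:,:,::-1])
```

```text
10.25 [ 0.6070872  -0.02848992  0.01211635] [-0.04928921  0.39895473  0.3481664 ]
```

View pics/w6.png

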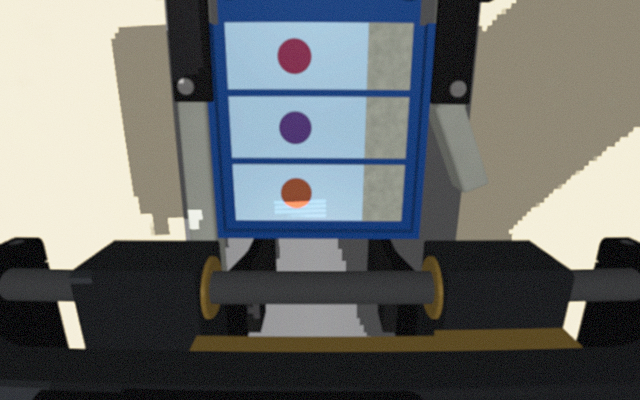

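The tray is inside the mouth, under the lips and straight. Next, through the rollers.

Call:
move_arm(increments=[0,0,0,0,0,-0.003,0.045,0,0,0,0,0,-0.006,0.045,0,0,0,0,0,-0.009,0.045,0,0,0,0,0,-0.012,0.045,0,0,0,0,0,-0.012,0.045])

```text
time_s: 10.72
tcp_pos: [0.6066, -0.0377, 0.0122]
ee_rot: [[0.001, -1.0, 0.03], [0.002, 0.03, 1.0], [-1.0, -0.0, 0.002]]
wrist_force: [-2.0, 8.7, 2.2]
gripper_width: 0.518
```

Call:
move_arm(increments=[0,0,0,0,0,-0.003,0.045,0,0,0,0,0,-0.006,0.045,0,0,0,0,0,-0.009,0.045,0,0,0,0,0,-0.012,0.045,0,0,0,0,0,-0.012,0.045])

```text
time_s: 11.13
tcp_pos: [0.6065, -0.0522, 0.0122]
ee_rot: [[0.0, -1.0, 0.029], [-0.0, 0.029, 1.0], [-1.0, -0.0, -0.0]]
wrist_force: [0.4, -0.1, 0.2]
gripper_width: 0.516
```

Call:
move_arm(increments=[0,0,0,0,0,-0.002,0.045,0,0,0,0,0,-0.004,0.045,0,0,0,0,0,-0.004,0.045])

```text
time_s: 11.38
tcp_pos: [0.6062, -0.0562, 0.012]
ee_rot: [[-0.0, -1.0, 0.029], [-0.0, 0.029, 1.0], [-1.0, 0.0, -0.0]]
wrist_force: [0.1, 0.4, -0.7]
gripper_width: 0.516
```

The rollers peaked at 9 N and the force then dropped. I'll go on to the end stop in small steps until the force rises.

Call:
move_arm(increments=[0,0,0,0,0,-0.001,0.045,0,0,0,0,0,-0.002,0.045,0,0,0,0,0,-0.003,0.045,0,0,0,0,0,-0.003,0.045])

```text
time_s: 11.72
tcp_pos: [0.6069, -0.0572, 0.0121]
ee_rot: [[0.002, -1.0, 0.03], [0.002, 0.03, 1.0], [-1.0, -0.002, 0.002]]
wrist_force: [-0.4, 6.0, -0.8]
gripper_width: 0.522
```

Call:
move_arm(increments=[0,0,0,0,0,-0.001,0.045,0,0,0,0,0,-0.002,0.045,0,0,0,0,0,-0.002,0.045])

```text
time_s: 11.97
tcp_pos: [0.6073, -0.0575, 0.0122]
ee_rot: [[0.003, -1.0, 0.03], [0.004, 0.03, 1.0], [-1.0, -0.003, 0.004]]
wrist_force: [0.4, 11.9, -0.8]
gripper_width: 0.519
```

Call:
move_arm(increments=[0,0,0,0,0,-0.002,0.045,0,0,0,0,0,-0.003,0.045,0,0,0,0,0,-0.003,0.045])

```text
time_s: 12.22
tcp_pos: [0.6074, -0.0578, 0.0122]
ee_rot: [[0.004, -1.0, 0.03], [0.007, 0.031, 1.0], [-1.0, -0.004, 0.007]]
wrist_force: [-1.0, 21.7, 1.1]
gripper_width: 0.518
```

Call:
move_arm(increments=[0,0,0,0,0,0.01,0.045,0,0,0,0,0,0.025,0.045,0,0,0,0,0,0.05,0.045,0,0,0,-0.03,0,0.06,0.045,0,0,0,-0.06,0,0.06,0.045,0,0,0,-0.1,0,0.06,0.045,0,0,0,-0.14,0,0.06,0.045,0,0,0,-0.18,0,0.05,0.045,0,0,0,-0.22,0,0.04,0.045,0,0,0,-0.26,0,0.03,0.045,0,0,0,-0.26,0,0.03,0.045])

```text
time_s: 13.13
tcp_pos: [0.6106, -0.0352, 0.2825]
ee_rot: [[0.018, -0.999, 0.029], [-0.001, 0.029, 1.0], [-1.0, -0.018, -0.001]]
wrist_force: [1.6, 0.1, 1.4]
gripper_width: 0.513
```

Run:
```python
from h import *
s=r.sense(); im=r.capture('wrist')
print(s['time_s'],s['tcp_pos'],s['wrist_force'])
cv2.imwrite('pics/w7.png',cv2.resize(im[0:240,180:460],None,fx=2.5,fy=2.5,interpolation=cv2.INTER_CUBIC)[:,:,::-1])
m=blue(im); m[:,:200]=0
cs,_=cv2.findContours(m,cv2.RETR_EXTERNAL,cv2.CHAIN_APPROX_NONE)
c=max(cs,key=cv2.contourArea); h=cv2.convexHull(c).reshape(-1,2)
a=cv2.approxPolyDP(cv2.convexHull(c),4,True).reshape(-1,2); print(a.tolist(),ray('wrist',a,.014,s).round(4).tolist())
im=r.capture('scene'); cv2.imwrite('pics/scene7.png',im[:,:,::-1])
```

```text
13.1333 [ 0.61055228 -0.03522265  0.28247587] [1.5568653  0.12597137 1.37383734]
[[368, 25], [367, 132], [291, 132], [291, 25]] [[0.5586, -0.1832, 0.014], [0.5595, -0.0674, 0.014], [0.6481, -0.0697, 0.014], [0.6425, -0.1858, 0.014]]
```

View pics/w7.png

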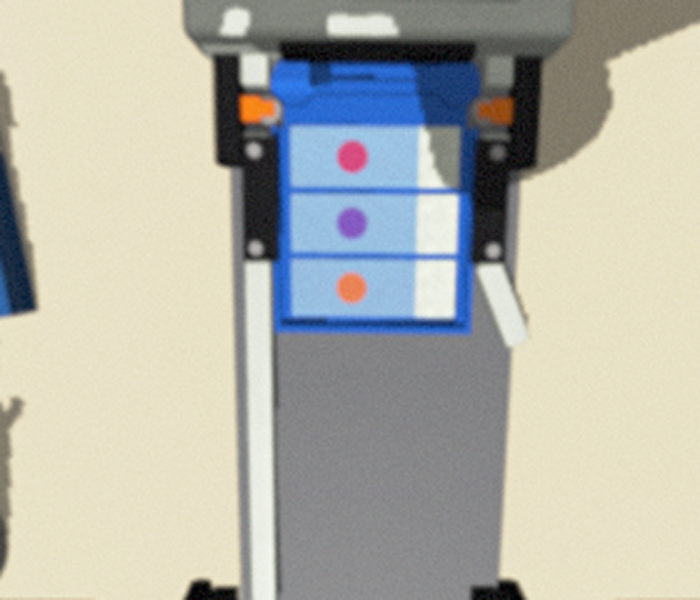

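View pics/scene7.png

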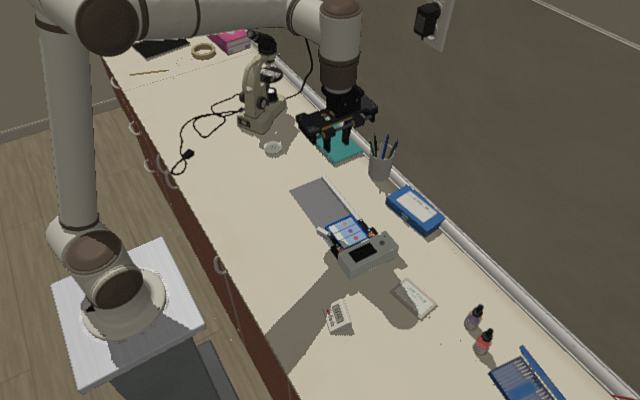

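The rollers sit in the notches (crop pixels (270,110) and (482,110)) and the tray's leading end is against the body. The tail is at y ≈ -0.068, where home predicts about -0.066. The timer (338,317) and the dish (273,147) have not moved.

Run:
```python
from station import r
print(r.finish_job()); print(r.sense()['time_s'])
```

```text
the job is handed in; nothing more can be done
None
the job is handed in; nothing more can be done
```

The slide tray is loaded fully home in the scanner, and I handed the job in at about 13.2 s of the 42 s allowed. No verdict was reported.

**What I did:** I pushed the tray sideways with two fingertips until it was flush and parallel against the fence. Then I pushed it by its trailing end along the fence, past the rollers and onto the end stop. Last, I backed off and lifted clear.

**What the last checks showed:**
- **Force:** it read about 9 N at the rollers, then fell to nearly zero. It rose to 22 N at the end stop with almost no further movement.
- **Position:** the last wrist picture shows both rollers in the tray's notches. The trailing end is at y ≈ -0.068 m, and I had predicted about -0.066 m for home, a 2 mm difference that is within the calibration error.
- **Bystanders:** the timer and the Petri dish are at the same pixels as at the start.

No check failed. The scene and side cameras disagreed by about 12 mm in y at the start, so I worked from the wrist-camera measurements instead.

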